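# Seat a lens barrel in a V-block on its riser and hold it down

## Task

Set the loose steel V-block squarely on the riser plate, edges flush, and let go of it. Then take the lens barrel from its rest, lay it lengthwise in the V, centred, and press it gently but firmly (10 to 15 N) down onto both faces of the V. Finish while still gripping the barrel and holding it pressed there; leave the other things on the bench alone.

Things in the scene. Friction and masses are not known exactly. Their poses are not given: they have to be found in the camera images.
- riser: Riser plate, dark steel slab fixed to the bench: 72 (its x) x 50 (its y) x 20 mm high, four small round screw heads flush in its top. Origin at the centre of its underside (on the bench), z up. It, the block and the rest lie to the robot's right of a dryer 170 mm high (y from -0.06 to 0.24, x beyond 0.47); taller machines stand farther left: keep high until past them.
- riser_top (a point): Centre of the riser plate's top face, 20 mm above the bench.
- vee_block: Loose bright steel V-block, 72 (its x, along the groove) x 50 (its y) mm, 45 mm high, about 0.5 kg. A web 22 mm high fills the footprint; on each end of it (|x| 20 to 36 mm) stands a horn 45 mm high with a 90 degree V in its top. Flat sides 50 mm apart: grip it there at mid-length, on the web. Same after a half turn. Origin: centre of its underside, z up.
- vee_seat (a point): Where the centre of the barrel belongs when seated: on the block's middle, 48 mm above the block's underside; the barrel's axis then runs along the block's x. Below it, between the horns, is a gap 40 mm long, open to both sides and down to the web (26 mm below this point), where fingers holding the barrel have room.
- vee_left: The two 45 degree V faces on the block's +y side (one on each horn), part of the block; same origin and axes as the block. Polished, slippery (friction about 0.15).
- vee_right: The two 45 degree V faces on the block's -y side (one on each horn), part of the block; same origin and axes as the block. Polished, slippery (friction about 0.15).
- lens_rest: Low grey plastic rest fixed to the bench, under the lens barrel at the start: two saddles 10 mm long, 36 mm wide and 13 mm high, 72 mm apart, joined by a spine 12 mm wide and 5 mm high; 62 mm free between the saddles for the fingers. Origin at the centre of its underside (on the bench), x along the barrel.
- lens: Lens barrel: loose plain aluminium cylinder, 26 mm diameter, 96 mm long, about 0.14 kg, both ends alike (glass discs). Origin at its centre, x along its axis; it lies level on its rest with its axis 21 mm above the bench. Grip it at the middle of its length.
- specimen_a: Bystander: small mounted specimen, cylinder 30 mm diameter, 18 mm high. Not to be moved.
- tweezers: Bystander: thin tweezers, 137 mm long, 8 mm high, lying on the bench. Not to be moved.

How it is judged:
On the way:
1. the V-block stands squarely on the riser plate, released and still (distance between vee_block and riser_top below 0.006 m and angle between the x axis of vee_block and the x axis of riser, either way round below 0.08 rad and angle between vee_block's own z axis and vertical below 0.04 rad and contact force between vee_block and riser above 1 N and contact force between the fingers and vee_block below 0.1 N and linear speed of vee_block below 0.01 m/s), for 0.2 s.
At the end, for the whole second after the job is handed in: Block on the riser within 6 mm and 0.08 rad, level. Barrel in the V: axis within 2.5 mm of seated height and line, parallel within 0.05 rad, mid-length within 12 mm of the block's middle. Fingers still grip it (over 3 N) and it bears with over 2 N on each side's V faces, all at rest (distance between vee_block and riser_top below 0.006 m and angle between the x axis of vee_block and the x axis of riser, either way round below 0.08 rad and angle between vee_block's own z axis and vertical below 0.04 rad and contact force between vee_block and riser above 1 N and z of lens in the frame of vee_block between 0.0455 and 0.0505 m and y of lens in the frame of vee_block between -0.0025 and 0.0025 m and x of lens in the frame of vee_block between -0.012 and 0.012 m and angle between the x axis of lens and the x axis of vee_block, either way round below 0.05 rad and contact force between lens and vee_left above 2 N and contact force between lens and vee_right above 2 N and contact force between the fingers and lens above 3 N and linear speed of lens below 0.01 m/s); the arm keeps its last pose, push and grip.
It fails at once if the barrel is rammed into the V (over 50 N on a side) (contact force between lens and vee_left above 50 N or contact force between lens and vee_right above 50 N).
It fails at once if a bystander is shifted by more than 20 mm (distance of any of specimen_a, tweezers from where it was at the start of the episode above 0.02 m).
It also fails if it takes over 64 s, if anything falls off the work surface, if the arm or the gripper's body presses on something with over 40 N, if the wrist force passes 120 N, or if a joint passes its speed limit or range.

## Robot

A 6-joint arm with a two-finger parallel gripper is mounted at the origin on a cart in front of the work surface, level with it; the furniture and walls round the work are solid. World frame = base frame: x ahead of the robot, y to its left, z up, the work surface at z = 0. Lengths are in m, angles in rad, forces in N, time in s.
With the tool pointing down it reaches from about 0.275 to 0.725 m from the base axis. Payload 5.6 kg.
Tool frame: the origin (TCP) lies where the fingers leave the gripper's body, on its centre line; the fingertips stand 73 mm ahead of it and the grasp point (between the pads) lies 54 mm ahead of it (r.tip_reach is the z of the fingertips in the tool frame, in m); z points along the fingers, y is the line along which they close (so a half turn about z gives the same grasp; the last joint's range is limited). The gripper opens to 85 mm and grips with 20 to 120 N. Pads are 22 mm wide; open, the fingers measure 114 mm over their backs; the gripper's body (76 mm by 85 mm) begins 54 mm behind the grasp point. The pads swing forward as they close: fully open they stand 13 mm farther back than shut.
Start: joints at [1.525, 0.255, 0.108, 0, -1.424, -0.285], TCP at [0.179, 0.52, 0.304] pointing down, gripper open.
Joint ranges: [-2.95, 2.95], [-1.21, 1.97], [-1.09, 1.5], [-2.87, 1.71], [-2.94, -0.07], [-3.05, 3.05]. Speed limits (rad/s): [2.57, 2.57, 3.14, 3.14, 3.14, 3.14].

## Interface

Orientations are given as a rotation vector (axis times angle).
In Python, from workcell import r gives the robot as it stands.
- The arm moves only by the tool apply_moves, never from a script. Its argument "targets" is text: rows parted by semicolons, each of 7 numbers parted by spaces: the closure, from 0 (fully open) to 1 (shut), then the shift along the tool's x, y, z in m, then the turn, a rotation vector about the tool's x, y, z in degrees. In form: fingers x y z rx ry rz; .... A call has 1 to 5 rows; each row shifts and turns the commanded pose from where the row before left it, along the tool's axes as they then stand; what a row does not reach is not made up. A row lasts 1/12 s, in which the tool goes at most 41.7 mm and 7.16 degrees, less where a joint would pass 70% of its speed; a pose out of reach is approached as far as the arm can. A call is refused whole if a number of a shift passes 0.0417 or a number of a turn 7.16, either way. A call with a gripper value outside its range is refused whole. The fingers move at their own pace and stop on an object; the grip force is fixed at half the most. Time passes only in rows, so rows that do not move let the fingers close. It gives the time, the measured TCP pose, the force, the opening and the grip force at its end, in the units of the state.
- r.read_state(): the state, without advancing time (a new reading comes with each control period).
- r.grab_frame(name): name is "side" or "top" or "wrist"; returns the picture (420x560x3 uint8, red, green, blue); there is no depth.
- r.calibration(name): a dict with "K" (3x3 intrinsics, pixels), "R" (3x3) and "t" (3): a world point X has camera coordinates R X + t. Camera axes: x right, y down, z forward; pixel columns grow to the right and rows downward; lengths in m; the calibration is good to about 2 mm. The wrist camera is an equidistant fisheye: a pixel r from the principal point sees the ray r / f radians off the axis. A picture is of the moment at which its call begins: read the wrist's pose just before it. calibration takes no time and is no camera call; for the wrist camera it gives the pose at the moment of the call.
- r.sign_off(): hands the job in; it is judged then, once.
The state is a dict: "clock": time; "joint_pos": joint angles; "joint_vel": joint speeds; "tau": joint torques, N m; "ee_pos": TCP position; "orientation": TCP orientation; "wrist_force": force on the tool from outside, world axes, zero at the start; "ft_torque": the same for the moment, N m; "gripper_width": finger opening in m; "gripper_force": force on a finger pad.
Only numpy, scipy, OpenCV 4.12 (cv2) and the standard library are available. Lean on these libraries where they do the work, as an engineer would, in place of code of your own. Each camera call takes 0.05 s, during which the arm holds its last target. There are 200 camera calls.

## Working session

There is one attempt and no reset: what is moved stays moved. The work goes in short steps, Python scripts to look and compute and a tool call to move; the robot and the scene stay as the last step left them, time stands still between calls to the robot, and variables do not carry over. Pictures are saved under pics/ and viewed, at most 10 in all, crops included, and the job is handed in when it is done.

Besides the shell and the picture viewer there is one more tool, called after "Emit:" as name(argument=value, ...), one argument or row to a line, values as JSON. apply_moves: Moves the arm, as the interface text tells. Its arguments: {"type":"object","properties":{"targets":{"type":"string"}},"required":["targets"]}

```bash
ls; mkdir -p pics
python3 - <<'E'
from workcell import r
import cv2,numpy as np
s=r.read_state();print(s)
for n in("side","top"):
    c=r.calibration(n);print(n,c)
    cv2.imwrite(f"pics/{n}0.png",r.grab_frame(n)[:,:,::-1])
print(r.calibration("wrist"))
E
```

```text
pics
{'clock': 0.0, 'joint_pos': array([ 1.52462209e+00,  2.55734664e-01,  1.06967717e-01, -4.25748991e-04,
       -1.42387461e+00, -2.84612816e-01]), 'joint_vel': array([ 0.00023528,  0.00013581,  0.00071873,  0.00062977, -0.00102041,
       -0.00200794]), 'tau': array([-1.40386428e-04, -3.86629164e+01,  2.37942821e+01,  5.36536619e+00,
       -5.96074766e-03, -2.14323279e-07]), 'ee_pos': array([0.17846388, 0.51985997, 0.30299506]), 'orientation': array([ 3.09684859e+00, -5.17020611e-01, -3.11850192e-04]), 'wrist_force': array([ 0.71732341, -0.38280387,  0.09092847]), 'ft_torque': array([-0.00674277,  0.01419763, -0.02884687]), 'gripper_force': 0.0, 'gripper_width': 0.08526207721505522}
side {'K': array([[540.84422111,   0.        , 273.63044917],
       [  0.        , 540.84422111, 204.67643887],
       [  0.        ,   0.        ,   1.        ]]), 'R': array([[ 0.90503633, -0.42511747,  0.013579  ],
       [-0.23802753, -0.53268055, -0.81215413],
       [ 0.35249417,  0.73179681, -0.58328491]]), 't': array([-0.61603183,  0.03897142,  0.93625669])}
top {'K': array([[497.01107952,   0.        , 283.6290555 ],
       [  0.        , 497.01107952, 204.98842695],
       [  0.        ,   0.        ,   1.        ]]), 'R': array([[-0.02110254, -0.99954696,  0.02146066],
       [-0.99841681,  0.01994952, -0.05259169],
       [ 0.05213973, -0.0225365 , -0.99838547]]), 't': array([-0.30135418,  0.53830411,  0.88630304])}
{'K': array([[325.1922621 ,   0.        , 276.3426767 ],
       [  0.        , 325.1922621 , 214.67472657],
       [  0.        ,   0.        ,   1.        ]]), 'R': array([[-0.32473921, -0.94580306,  0.0010067 ],
       [-0.9110045 ,  0.31307692,  0.26842808],
       [-0.25419527,  0.08625202, -0.9632992 ]]), 't': array([ 0.54941573, -0.033744  ,  0.37854859])}
```

View pics/top0.png

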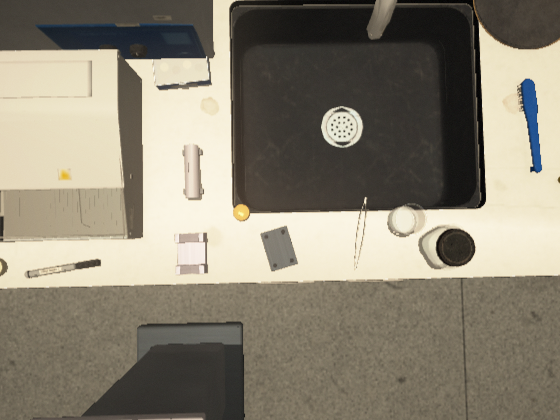

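View pics/side0.png

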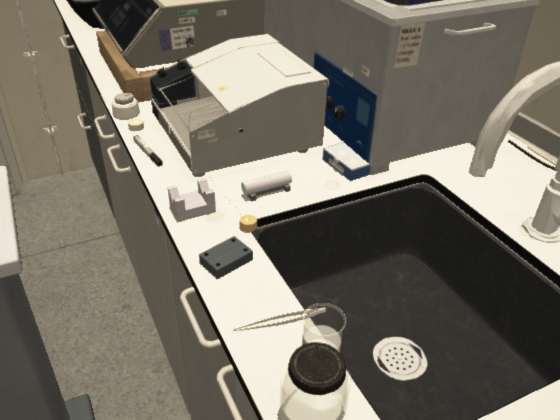

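The top view shows the V-block at (191,254), with its groove along image rows. The lens is at (193,172), the tilted riser at (280,249), the orange specimen at (241,212) and the tweezers at about (362,235). The side view agrees. Next I'll measure by casting rays.

```bash
cat > h.py <<'E'
import numpy as np,cv2
def ray(c,uv,fish=False):
    K,R,t=c["K"],c["R"],c["t"]
    x=(np.atleast_2d(uv)-[K[0,2],K[1,2]])/K[0,0]
    if fish:
        th=np.linalg.norm(x,axis=1,keepdims=True); d=np.hstack([x/np.maximum(th,1e-9)*np.sin(th),np.cos(th)])
    else: d=np.hstack([x,np.ones((len(x),1))])
    return -R.T@t, d@R
def plane(c,uv,z,fish=False):
    o,d=ray(c,uv,fish); return o+d*((z-o[2])/d[:,2:])
def proj(c,X,fish=False):
    p=np.atleast_2d(X)@c["R"].T+c["t"]; f=c["K"][0,0]
    if fish:
        n=np.linalg.norm(p[:,:2],axis=1,keepdims=True); q=p[:,:2]/n*np.arctan2(n,p[:,2:])
    else: q=p[:,:2]/p[:,2:]
    return q*f+c["K"][:2,2]
E
python3 - <<'E'
from workcell import r
from h import *
im=cv2.imread("pics/top0.png");c=r.calibration("top");print("cam",-c["R"].T@c["t"])
hsv=cv2.cvtColor(im,cv2.COLOR_BGR2HSV)
print([im[y,x].tolist() for x,y in((280,249),(191,254),(191,238),(193,172),(220,250),(150,200))])
def show(name,m,box,z):
    x0,y0,x1,y1=box;mm=np.zeros_like(m);mm[y0:y1,x0:x1]=m[y0:y1,x0:x1]
    mm=cv2.morphologyEx(mm,cv2.MORPH_OPEN,np.ones((2,2)))
    k=max(cv2.findContours(mm,0,1)[0],key=cv2.contourArea)
    b=cv2.boxPoints(cv2.minAreaRect(k));P=plane(c,b,z)
    e1,e2=P[1]-P[0],P[2]-P[1]
    L=e1 if np.linalg.norm(e1)>np.linalg.norm(e2) else e2
    print(name,cv2.contourArea(k),b.mean(0),P.mean(0).round(4),"size",np.linalg.norm(e1).round(4),np.linalg.norm(e2).round(4),"ang",np.degrees(np.arctan2(L[1],L[0])).round(1))
V=hsv[...,2]
dark=(V<130).astype(np.uint8)*255
show("riser",dark,(255,217,310,280),.02)
obj=((V<238)&(hsv[...,1]<40)|(V<150)).astype(np.uint8)*255
b,g,rr=[im[...,i].astype(int) for i in range(3)]
obj=((rr-b<14)|(V<190)).astype(np.uint8)*255
cv2.imwrite("pics/m.png",obj)
show("block",obj,(165,222,222,282),.035)
show("lens",obj,(172,130,222,210),.021)
cv2.imwrite("pics/crop.png",np.hstack([cv2.resize(im[130:290,150:310],None,fx=2.4,fy=3.5),cv2.resize(cv2.cvtColor(obj[130:290,150:310],8),None,fx=2.4,fy=3.5)]))
E
```

```text
cam [ 0.48488093 -0.29198239  0.91964967]
[[116, 128, 131], [228, 235, 245], [162, 178, 197], [196, 214, 230], [217, 239, 247], [224, 242, 249]]
riser 93.5 [279.4462  262.56924] [ 0.4282 -0.3026  0.02  ] size 0.0219 0.0227 ang -174.1
block 84.5 [206.  253.5] [ 0.448  -0.1729  0.035 ] size 0.0071 0.0687 ang 179.2
lens 187.0 [199.73697 174.45953] [ 0.5903 -0.1616  0.021 ] size 0.0976 0.0249 ang -9.3
```

View pics/crop.png

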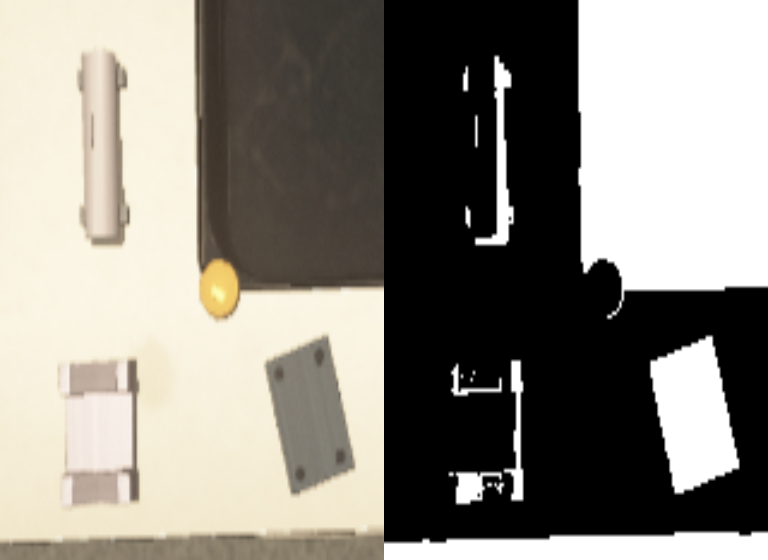

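The riser stands out cleanly in the mask. The block's horns and the barrel show well in the colour crop. I'll start moving towards the block, staying high and over the floor side, and take the fine measurements with the wrist camera.

Emit:
apply_moves(
  targets="0 0.0255 0.031 -0.006 0 0 0;0 0.0255 0.031 -0.006 0 0 0;0 0.0255 0.031 -0.006 0 0 0;0 0.0255 0.031 0 0 0 0;0 0.0255 0.031 0 0 0 0",
)

```text
clock: 0.52
ee_pos: [0.249, 0.3303, 0.3218]
orientation: [-3.099, 0.516, -0.0]
wrist_force: [1.1, 0.6, 0.2]
gripper_width: 0.0854
gripper_force: 0.0
```

Emit:
apply_moves(
  targets="0 0.0255 0.031 0 0 0 0;0 0.0255 0.031 0 0 0 0;0 0.0255 0.031 0 0 0 0;0 0.0255 0.031 0 0 0 0;0 0.0255 0.031 0 0 0 0",
)

```text
clock: 0.93
ee_pos: [0.3189, 0.1422, 0.3218]
orientation: [-3.099, 0.516, -0.0]
wrist_force: [1.3, 0.8, -0.4]
gripper_width: 0.0857
gripper_force: 0.0
```

Run:
```python
from workcell import r
from h import *
im=cv2.imread("pics/top0.png");c=r.calibration("top")
s=np.array([2.4,3.5]);o=np.array([150,130])
P=lambda l,z:plane(c,np.array(l)/s+o,z)
q=P([(58,361),(133,359),(139,502),(62,503)],.045);print("block",q.mean(0),q.round(4).tolist())
q=P([(98,52),(104.5,236)],.034);print("lens",q,q.mean(0),np.linalg.norm(q[1]-q[0]))
m=(im.max(2)<150).astype(np.uint8)[217:280,255:310]
k=max(cv2.findContours(m,0,1)[0],key=cv2.contourArea)
b=cv2.boxPoints(cv2.minAreaRect(k))+[255,217];q=plane(c,b,.02);print("riser",q.mean(0),np.linalg.norm(np.diff(q,axis=0),axis=1),[np.degrees(np.arctan2(*(q[i+1]-q[i])[1::-1])).round(1) for i in(0,1)])
print("spec",plane(c,[[241,212]],.01))
w=r.calibration("wrist");st=r.read_state();from scipy.spatial.transform import Rotation as T
Rt=T.from_rotvec(st["orientation"]).as_matrix();print("cam in tool",Rt.T@(-w["R"].T@w["t"]-st["ee_pos"]),"axis in tool",Rt.T@w["R"][2],st["ee_pos"],Rt.round(3),st["joint_pos"])
```

```text
block [ 0.44953618 -0.14786781  0.045     ] [[0.4851, -0.1192, 0.045], [0.4849, -0.1737, 0.045], [0.4137, -0.1771, 0.045], [0.4145, -0.1214, 0.045]]
lens [[ 0.64215378 -0.1482261   0.034     ]
 [ 0.54780322 -0.15195854  0.034     ]] [ 0.5949785  -0.15009232  0.034     ] 0.09442435876674281
riser [ 0.45384234 -0.30182039  0.02      ] [0.04893394 0.07034922 0.04876444] [np.float64(-74.8), np.float64(-164.8)]
spec [[ 0.52110865 -0.23429648  0.01      ]]
cam in tool [ 6.91419189e-02  1.70149719e-05 -7.00651802e-02] axis in tool [-2.68483527e-01 -6.14390039e-04  9.63284080e-01] [0.31886928 0.14216498 0.3218487 ] [[ 0.946 -0.324  0.   ]
 [-0.324 -0.946  0.   ]
 [-0.    -0.    -1.   ]] [ 8.77298544e-01 -1.63095337e-01 -2.89702708e-01 -2.12585389e-04
 -1.44378140e+00  3.63673713e-01]
```

Estimates: block at (0.4495, -0.146) with heading about 2°, riser at (0.454, -0.302) with heading 15.2° and its size matching the given one, lens at (0.595, -0.150) with heading about 2°. I'll go above the block.

Emit:
apply_moves(
  targets="0 0.027 0.0288 0 0 0 0;0 0.027 0.0288 0 0 0 0;0 0.027 0.0288 0 0 0 0;0 0.027 0.0288 0 0 0 0;0 0.027 0.0288 0 0 0 0",
)

```text
clock: 1.35
ee_pos: [0.4, -0.038, 0.3218]
orientation: [-3.098, 0.517, -0.0]
wrist_force: [1.4, 1.3, 0.2]
gripper_width: 0.0856
gripper_force: 0.0
```

Emit:
apply_moves(
  targets="0 0.027 0.0288 0 0 0 0;0 0.027 0.0288 0 0 0 0;0 0.027 0.0288 0 0 0 0;0 0 0 0.02 0 0 -7.1;0 0 0 0.02 0 0 -7.1",
)

```text
clock: 1.77
ee_pos: [0.4492, -0.1461, 0.2811]
orientation: [-3.139, 0.129, -0.001]
wrist_force: [0.3, 2.0, -1.0]
gripper_width: 0.0856
gripper_force: 0.0
```

Emit:
apply_moves(
  targets="0 0 0 0 0 0 -7.0;0 0 0 0 0 0 0;0 0 0 0 0 0 0",
)

```text
clock: 2.02
ee_pos: [0.4486, -0.144, 0.2819]
orientation: [3.141, 0.056, -0.0]
wrist_force: [-0.1, 0.1, 0.5]
gripper_width: 0.0855
gripper_force: 0.0
```

Run:
```python
from workcell import r
from h import *
import pickle
w=r.calibration("wrist");st=r.read_state();im=r.grab_frame("wrist")[:,:,::-1].copy()
cv2.imwrite("pics/w1.png",im);pickle.dump((w,st),open("w1.pkl","wb"));print(st["ee_pos"],st["orientation"],st["wrist_force"])
```

```text
[ 0.44855869 -0.1440242   0.28190226] [ 3.14081803e+00  5.57165396e-02 -4.46646149e-04] [-0.10846215  0.10097469  0.5141426 ]
```

View pics/w1.png

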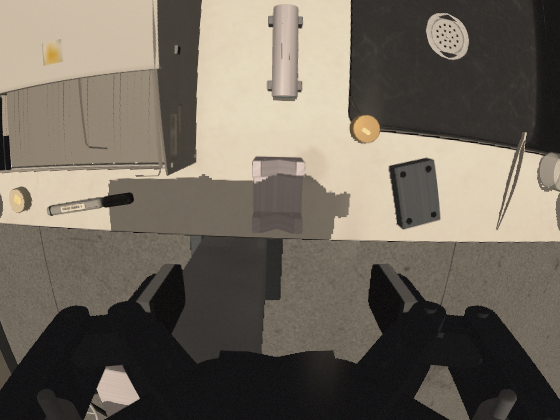

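The wrist view shows the block at cols 252–304 and rows 157–232, the riser around (415,193), the lens around (285,50) and the specimen at (365,129). I'll zoom on the block and measure the riser and lens by mask.

Run:
```python
from workcell import r
from h import *
import pickle
w,st=pickle.load(open("w1.pkl","rb"));im=cv2.imread("pics/w1.png")
cr=im[145:245,235:325]
g=cv2.resize(cr,None,fx=6,fy=6,interpolation=cv2.INTER_CUBIC)
g=cv2.LUT(g,np.array([min(255,int(255*(i/255)**.6)) for i in range(256)],np.uint8))
cv2.imwrite("pics/c1.png",g)
# riser
m=(im.max(2)<110).astype(np.uint8);m[:152]=0;m[235:]=0;m[:,:380]=0;m[:,450:]=0
k=max(cv2.findContours(m,0,1)[0],key=cv2.contourArea)[:,0]
q=plane(w,k,.02,True)[:,:2].astype(np.float32)*1000
b=cv2.minAreaRect(q);print("riser mm",b,cv2.boxPoints(b).round(1).tolist())
# lens: shape vs bench
hsv=cv2.cvtColor(im,cv2.COLOR_BGR2HSV);print([hsv[p].tolist() for p in((50,285),(50,240),(30,330),(95,285),(8,285),(50,275),(50,296))])
```

```text
riser mm ((455.2569885253906, -298.6100769042969), (74.00203704833984, 55.381595611572266), 15.448970794677734) [[412.20001220703125, -281.79998779296875], [427.0, -335.20001220703125], [498.29998779296875, -315.3999938964844], [483.5, -262.1000061035156]]
[[13, 39, 211], [20, 46, 226], [20, 46, 227], [13, 39, 165], [13, 39, 201], [11, 38, 160], [14, 39, 143]]
```

View pics/c1.png

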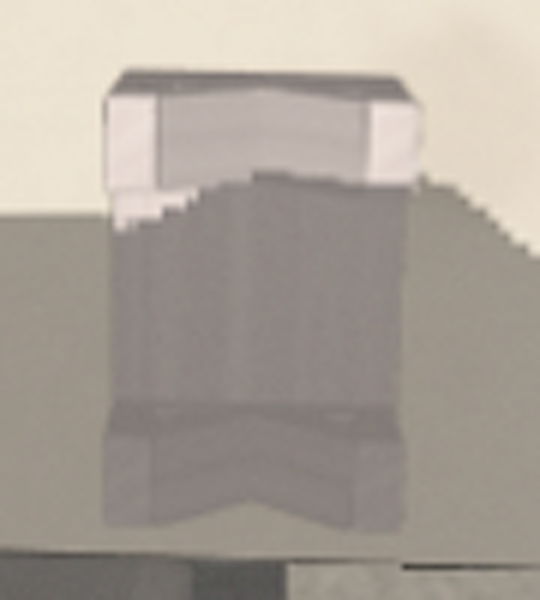

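Run:
```python
from h import *
import pickle
w,st=pickle.load(open("w1.pkl","rb"))
pt=np.array([(106,95),(416,100),(404,528),(103,525),(104,188),(420,188),(406,432),(104,432)],float)/6-.4+[235,145]
q=plane(w,pt,.045,True)[:,:2]*1000
print(q.round(1).tolist(),q[:4].mean(0),"len",np.linalg.norm(q[0]-q[3]),np.linalg.norm(q[1]-q[2]),"wid",np.linalg.norm(q[0]-q[1]),np.linalg.norm(q[2]-q[3]))
for a,b in((3,0),(2,1)):
  d=q[b]-q[a];print(np.degrees(np.arctan2(d[1],d[0])))
for a,b in((1,0),(2,3)):
  d=q[b]-q[a];print(np.degrees(np.arctan2(d[1],d[0]))-90)
print("tool heading",2*np.degrees(np.arctan2(st["orientation"][1],st["orientation"][0])))
```

```text
[[484.5, -120.2], [485.5, -169.1], [414.4, -171.1], [413.2, -121.0], [469.6, -120.2], [471.4, -170.5], [431.0, -170.4], [429.3, -121.0]] [ 449.40525673 -145.35773903] len 71.3607963134386 71.10024492992837 wid 48.92729067074237 50.066754944532725
0.6491566129113294
1.5650430029596012
1.1436040855116119
1.4409374545321754
tool heading 2.032583702842504
```

Block centre is (449.4, -145.4) at about 1.2°, and the measured size matches. I'll align and descend to TCP z 0.076.

Emit:
apply_moves(
  targets="0 0.0008 0.0014 0.04 0 0 0.8;0 0 0 0.04 0 0 0;0 0 0 0.04 0 0 0;0 0 0 0.03 0 0 0;0 0 0 0.02 0 0 0",
)

```text
clock: 2.48
ee_pos: [0.4483, -0.1448, 0.1095]
orientation: [-3.141, -0.035, 0.004]
wrist_force: [-0.0, 0.7, -0.3]
gripper_width: 0.0855
gripper_force: 0.0
```

Emit:
apply_moves(
  targets="0 0 0 0.02 0 0 0;0 0 0 0.013 0 0 0;0 0 0 0.003 0 0 0;0 0 0 0 0 0 0;0 0 0 0 0 0 0",
)

```text
clock: 2.9
ee_pos: [0.4503, -0.1452, 0.077]
orientation: [3.141, 0.039, 0.003]
wrist_force: [0.1, 0.2, -0.1]
gripper_width: 0.0852
gripper_force: 0.0
```

Emit:
apply_moves(
  targets="0.6 0 0 0 0 0 0;0.6 0 0 0 0 0 0;0.6 0 0 0 0 0 0;0.6 0 0 0 0 0 0;0.6 0 0 0 0 0 0",
)

```text
clock: 3.32
ee_pos: [0.4501, -0.1452, 0.077]
orientation: [3.141, 0.04, 0.003]
wrist_force: [-2.1, 1.2, 5.8]
gripper_width: 0.0484
gripper_force: 62.4
```

Run:
```python
from workcell import r
from h import *
s=r.read_state();print(r.tip_reach,s["ee_pos"],s["orientation"],s["wrist_force"],s["gripper_width"],s["gripper_force"])
```

```text
0.0726 [ 0.45006259 -0.14522629  0.07700884] [3.14120127 0.03962347 0.00317471] [-2.1222195   1.16202723  5.79628448] 0.048378688575506416 62.38783836364746
```

Gripped at 48.4 mm with 62 N. I'll lift, shift part way towards the riser and look at it from nearer.

Emit:
apply_moves(
  targets="0.6 0 0 -0.01 0 0 0;0.6 0 0 -0.03 0 0 0;0.6 0 0 -0.03 0 0 0;0.6 0 0 -0.025 0 0 0;0.6 0 0.02 0 0 0 0",
)

```text
clock: 3.73
ee_pos: [0.4521, -0.1641, 0.1758]
orientation: [3.141, 0.044, 0.014]
wrist_force: [1.1, 0.2, -6.4]
gripper_width: 0.0486
gripper_force: 64.7
```

Emit:
apply_moves(
  targets="0.6 0 0.03 0 0 0 0;0.6 0 0.02 0 0 0 0;0.6 0 0 0 0 0 0;0.6 0 0 0 0 0 0;0.6 0 0 0 0 0 0",
)

```text
clock: 4.15
ee_pos: [0.4504, -0.2148, 0.17]
orientation: [-3.14, -0.038, 0.003]
wrist_force: [-0.0, -0.6, -5.0]
gripper_width: 0.0484
gripper_force: 64.7
```

Run:
```python
from workcell import r
from h import *
import pickle
w=r.calibration("wrist");st=r.read_state();im=r.grab_frame("wrist")[:,:,::-1].copy()
cv2.imwrite("pics/w2.png",im);pickle.dump((w,st),open("w2.pkl","wb"));print(st["ee_pos"],st["orientation"],st["wrist_force"],st["gripper_width"])
p=proj(w,[[.455,-.3014,.02]],True);print(p)
```

```text
[ 0.45038371 -0.2148293   0.17003849] [-3.14016935e+00 -3.80624415e-02  2.91180136e-03] [-0.02128399 -0.64665572 -5.04181823] 0.04843927906124035
[[393.56306245 221.2409253 ]]
```

View pics/w2.png

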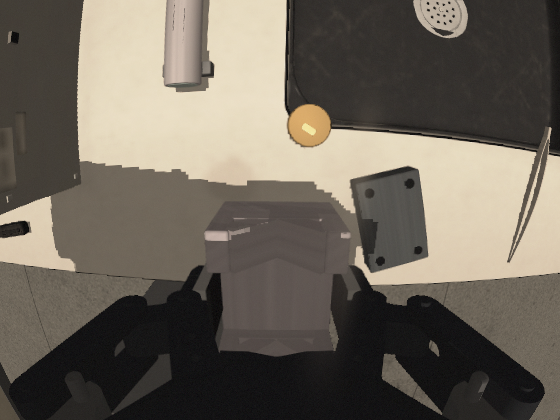

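The block is held squarely. The riser's screws are at about (370,193), (409,183), (380,262) and (418,250). I'll refine their centroids.

Run:
```python
from h import *
import pickle
def go(pic,pk,pts,rad,):
    w,st=pickle.load(open(pk,"rb"));im=cv2.cvtColor(cv2.imread(pic),7).astype(float);o=[]
    for x,y in pts:
        p=im[y-rad:y+rad+1,x-rad:x+rad+1];wt=np.clip(np.median(p)-12-p,0,20)
        Y,X=np.mgrid[-rad:rad+1,-rad:rad+1];wt=wt*(X**2+Y**2<=rad*rad)
        o.append((x+(wt*X).sum()/wt.sum(),y+(wt*Y).sum()/wt.sum()))
    q=plane(w,o,.02,True)[:,:2]*1000
    print(np.round(o,1).tolist(),q.round(1).tolist(),"ctr",q.mean(0).round(1),"sides",[np.linalg.norm(q[a]-q[b]).round(1) for a,b in((0,2),(1,3),(0,1),(2,3))],
     "head",[np.degrees(np.arctan2(*(q[a]-q[b])[::-1])).round(1) for a,b in((0,2),(1,3))],[np.degrees(np.arctan2(*(q[a]-q[b])[::-1])).round(1)-90 for a,b in((0,1),(2,3))])
go("pics/w2.png","w2.pkl",[(370,193),(409,183),(380,262),(418,250)],7)
go("pics/w1.png","w1.pkl",[(399,170),(428,166),(407,219),(434,213)],5)
w,st=pickle.load(open("w2.pkl","rb"));print("head",2*np.degrees(np.arctan(st["orientation"][1]/st["orientation"][0])))
```

```text
[[369.5, 192.9], [409.1, 183.3], [380.0, 260.7], [417.6, 249.8]] [[475.5, -280.4], [483.9, -310.4], [423.4, -294.7], [432.3, -325.3]] ctr [ 453.8 -302.7] sides [np.float64(54.1), np.float64(53.8), np.float64(31.2), np.float64(31.9)] head [np.float64(15.4), np.float64(16.1)] [np.float64(15.599999999999994), np.float64(16.200000000000003)]
[[399.8, 170.1], [427.9, 168.2], [408.7, 220.6], [433.2, 214.1]] [[479.7, -276.3], [484.4, -310.5], [423.5, -294.6], [432.2, -325.3]] ctr [ 455.  -301.7] sides [np.float64(59.2), np.float64(54.2), np.float64(34.6), np.float64(31.9)] head [np.float64(18.1), np.float64(15.8)] [np.float64(7.700000000000003), np.float64(15.900000000000006)]
head 1.3889126466781745
```

Riser centre is (453.8, -302.7) at 15.7°. I'll move above it.

Emit:
apply_moves(
  targets="0.6 0.002 0.03 0 0 0 0;0.6 0 0.03 0 0 0 0;0.6 0 0.0278 0 0 0 0;0.6 0 0 0.015 0 0 -7.15;0.6 0 0 0.015 0 0 -7.15",
)

```text
clock: 4.62
ee_pos: [0.456, -0.3037, 0.1409]
orientation: [3.11, 0.437, 0.003]
wrist_force: [-0.9, 1.3, -6.1]
gripper_width: 0.0482
gripper_force: 65.1
```

Emit:
apply_moves(
  targets="0.6 0 0 0.02 0 0 0;0.6 0 0 0.005 0 0 0;0.6 0 0 0 0 0 0;0.6 0 0 0 0 0 0;0.6 0 0 0 0 0 0",
)

```text
clock: 5.03
ee_pos: [0.4563, -0.303, 0.1173]
orientation: [3.11, 0.431, 0.003]
wrist_force: [0.4, 0.4, -5.2]
gripper_width: 0.0483
gripper_force: 65.0
```

Run:
```python
from workcell import r
from h import *
s=r.read_state();h=2*np.arctan(s["orientation"][1]/s["orientation"][0]);print(s["ee_pos"],np.degrees(h),s["wrist_force"])
d=np.array([.4545,-.3025])-s["ee_pos"][:2];print("tool xy",d@[np.cos(h),np.sin(h)],d@[np.sin(h),-np.cos(h)])
```

```text
[ 0.45630929 -0.30297752  0.11725096] 15.783195702437045 [ 0.41372615  0.42907703 -5.2030495 ]
tool xy -0.0016111921169742938 -0.0009516362058054125
```

Emit:
apply_moves(
  targets="0.6 -0.0016 -0.001 0.01 0 0 0;0.6 0 0 0.005 0 0 0;0.6 0 0 0.003 0 0 0;0.6 0 0 0 0 0 0;0.6 0 0 0 0 0 0",
)

```text
clock: 5.45
ee_pos: [0.4538, -0.3025, 0.0983]
orientation: [3.112, 0.431, 0.0]
wrist_force: [0.1, 0.2, -5.1]
gripper_width: 0.0485
gripper_force: 65.0
```

Emit:
apply_moves(
  targets="0.6 0 0 0.001 0 0 0;0.6 0 0 0.001 0 0 0;0.6 0 0 0 0 0 0;0.6 0 0 0 0 0 0;0.6 0 0 0 0 0 0",
)

```text
clock: 5.87
ee_pos: [0.454, -0.3027, 0.097]
orientation: [3.111, 0.431, 0.002]
wrist_force: [-1.4, 2.6, 6.2]
gripper_width: 0.0485
gripper_force: 66.4
```

Contact made. I'll release, rise and check.

Emit:
apply_moves(
  targets="0 0 0 0 0 0 0;0 0 0 0 0 0 0;0 0 0 0 0 0 0;0 0 0 0 0 0 0;0 0 0 0 0 0 0",
)

```text
clock: 6.28
ee_pos: [0.4537, -0.3025, 0.0959]
orientation: [3.112, 0.43, 0.0]
wrist_force: [-0.1, -0.1, -0.2]
gripper_width: 0.0853
gripper_force: 0.0
```

Emit:
apply_moves(
  targets="0 0 0 -0.005 0 0 0;0 0 0 -0.02 0 0 0;0 0 0 -0.035 0 0 0;0 0 0 -0.04 0 0 0;0 0 0 -0.04 0 0 0",
)

```text
clock: 6.7
ee_pos: [0.453, -0.3023, 0.2376]
orientation: [-3.112, -0.43, 0.002]
wrist_force: [1.5, 0.2, -0.6]
gripper_width: 0.0851
gripper_force: 0.0
```

Emit:
apply_moves(
  targets="0 0 0 -0.02 0 0 0;0 0 0 0 0 0 0;0 0 0 0 0 0 0",
)

```text
clock: 6.95
ee_pos: [0.4541, -0.3026, 0.2578]
orientation: [3.11, 0.43, 0.006]
wrist_force: [-0.5, 1.0, 0.3]
gripper_width: 0.0855
gripper_force: 0.0
```

Run:
```python
from workcell import r
from h import *
import pickle
w=r.calibration("wrist");st=r.read_state();im=r.grab_frame("wrist")[:,:,::-1].copy()
cv2.imwrite("pics/w3.png",im);pickle.dump((w,st),open("w3.pkl","wb"));print(st["ee_pos"],st["orientation"],st["gripper_width"])
p=proj(w,[[.4538,-.3027,.045]],True)[0].astype(int);print(p)
x,y=p;y0,x0=y-60,x-60
g=cv2.resize(im[y0:y0+120,x0:x0+120],None,fx=5,fy=5,interpolation=cv2.INTER_CUBIC)
g=cv2.LUT(g,np.array([min(255,int(255*(i/255)**.6)) for i in range(256)],np.uint8))
cv2.imwrite("pics/c3.png",g);print(x0,y0)
```

```text
[ 0.45406271 -0.30256214  0.25775829] [3.11040618 0.43011235 0.00551654] 0.08549304256590443
[275 205]
215 145
```

View pics/c3.png

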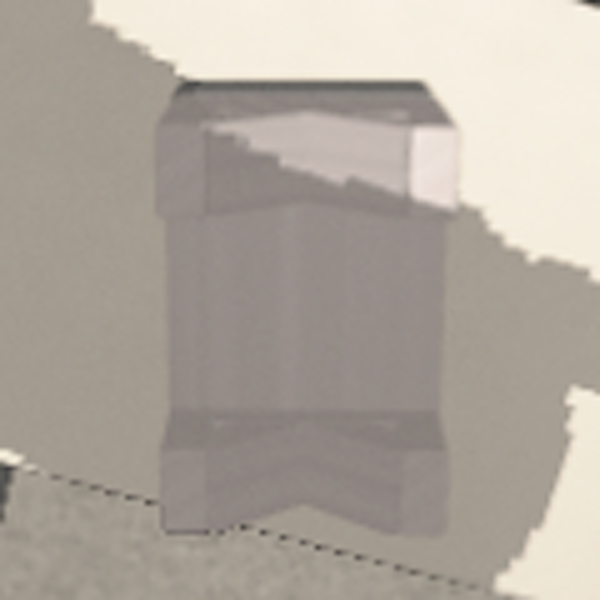

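The block stands square on the riser, with only a parallel dark strip of riser visible at its far edge. I'll measure its pose from the horn-top corners, and the lens from images w1 and w2.

Run:
```python
from h import *
import pickle
w,st=pickle.load(open("w3.pkl","rb"))
pt=np.array([(157,122),(460,126),(448,535),(161,532)],float)/5-.4+[215,145]
q=plane(w,pt,.065,True)[:,:2]*1000;H=lambda a,b:np.degrees(np.arctan2(*(q[b]-q[a])[::-1]))
print(q.round(1).tolist(),q.mean(0).round(1),np.linalg.norm(q[0]-q[3]),np.linalg.norm(q[0]-q[1]),np.linalg.norm(q[2]-q[3]),H(3,0),H(2,1),H(1,0)-90,H(2,3)-90)
# groove V bottom ends (z = .02+.048-.0184-ish unknown): near notch
print("tool",st["ee_pos"][:2]*1000,2*np.degrees(np.arctan(st["orientation"][1]/st["orientation"][0])))
# lens in w1
w,st=pickle.load(open("w1.pkl","rb"));im=cv2.imread("pics/w1.png");hsv=cv2.cvtColor(im,40)
m=((hsv[...,0]<17)&(hsv[...,2]>90)).astype(np.uint8);m[:, :265]=0;m[:,305:]=0;m[110:]=0
m=cv2.morphologyEx(m,cv2.MORPH_OPEN,np.ones((3,3)));k=max(cv2.findContours(m,0,1)[0],key=cv2.contourArea)[:,0]
M=plane(w,k,.021,True)[:,:2]*1000;b=cv2.minAreaRect(M.astype(np.float32));print("lens",b,cv2.boxPoints(b).round(1).tolist())
for row in(15,25,35,45,55,65,75,85,93):
    xs=np.where(m[row])[0];
    if len(xs):print(row,xs.min(),xs.max(),plane(w,[[(xs.min()+xs.max())/2,row]],.021,True)[0].round(4))
```

```text
[[481.3, -270.1], [494.1, -317.9], [425.3, -336.9], [412.3, -288.6]] [ 453.2 -303.4] 71.44352402004296 49.41071637467371 50.043337807441794 14.935822050307825 15.443702569951494 14.974569872557794 15.081989901891149
tool [ 454.06270846 -302.56213751] 15.746061223637316
lens ((598.8333129882812, -147.59339904785156), (99.74530792236328, 26.890884399414062), 1.369031310081482) [[548.7000122070312, -135.3000030517578], [549.2999877929688, -162.1999969482422], [649.0, -159.8000030517578], [648.4000244140625, -133.0]]
15 273 297 [ 0.6357 -0.1464  0.021 ]
25 273 297 [ 0.6244 -0.1468  0.021 ]
35 273 297 [ 0.6133 -0.1471  0.021 ]
45 273 297 [ 0.6024 -0.1475  0.021 ]
55 272 297 [ 0.5916 -0.1474  0.021 ]
65 272 297 [ 0.581  -0.1477  0.021 ]
75 272 297 [ 0.5705 -0.1481  0.021 ]
85 272 297 [ 0.5601 -0.1485  0.021 ]
93 271 297 [ 0.5518 -0.1483  0.021 ]
```

The block sits within about 1 mm and 1° of the riser. The lens is around (0.598, -0.1475) at about 1.5°. I'll move above it.

Emit:
apply_moves(
  targets="0 0.03 -0.0184 0 0 0 0;0 0.03 -0.0184 0 0 0 0;0 0.03 -0.0184 0 0 0 0;0 0.03 -0.0184 0 0 0 0;0 0.03 -0.0184 0 0 0 0",
)

```text
clock: 7.42
ee_pos: [0.5732, -0.1717, 0.2542]
orientation: [-3.111, -0.43, 0.005]
wrist_force: [0.7, -1.3, 0.1]
gripper_width: 0.085
gripper_force: 0.0
```

Emit:
apply_moves(
  targets="0 0.03 -0.0184 0 0 0 0;0 0 0 0.01 0 0 7.1;0 0 0 0.01 0 0 7.1;0 0 0 0 0 0 0;0 0 0 0 0 0 0",
)

```text
clock: 7.83
ee_pos: [0.5961, -0.1473, 0.2342]
orientation: [-3.141, -0.048, 0.006]
wrist_force: [-0.9, 0.6, 0.3]
gripper_width: 0.0855
gripper_force: 0.0
```

Run:
```python
from workcell import r
from h import *
import pickle
w=r.calibration("wrist");st=r.read_state();im=r.grab_frame("wrist")[:,:,::-1].copy()
cv2.imwrite("pics/w4.png",im);pickle.dump((w,st),open("w4.pkl","wb"));print(st["ee_pos"],2*np.degrees(np.arctan(st["orientation"][1]/st["orientation"][0])))
hsv=cv2.cvtColor(im,40);c=proj(w,[[.5975,-.1475,.021]],True)[0].astype(int);print(c)
m=((hsv[...,0]<17)&(hsv[...,2]>60)&(hsv[...,1]<80)).astype(np.uint8);z=np.zeros_like(m);z[c[1]-75:c[1]+75,c[0]-30:c[0]+30]=1;m*=z
m=cv2.morphologyEx(m,cv2.MORPH_OPEN,np.ones((3,3)))
k=max(cv2.findContours(m,0,1)[0],key=cv2.contourArea)[:,0]
M=plane(w,k,.021,True)[:,:2]*1000;b=cv2.minAreaRect(M.astype(np.float32));print("lens",b,cv2.boxPoints(b).round(1).tolist())
v=im.copy();v[m>0]=v[m>0]//2+[0,127,0]
cv2.imwrite("pics/c4.png",cv2.resize(np.hstack([im[c[1]-80:c[1]+80,c[0]-60:c[0]+60],v[c[1]-80:c[1]+80,c[0]-60:c[0]+60]]).astype(np.uint8),None,fx=3.3,fy=3.3))
```

```text
[ 0.5961434  -0.14727295  0.2341634 ] 1.765160689773955
[276 201]
lens ((593.6904296875, -147.9053192138672), (101.58499145507812, 26.263057708740234), 0.8514883518218994) [[542.7000122070312, -135.5], [543.0999755859375, -161.8000030517578], [644.7000122070312, -160.3000030517578], [644.2999877929688, -134.0]]
```

View pics/c4.png

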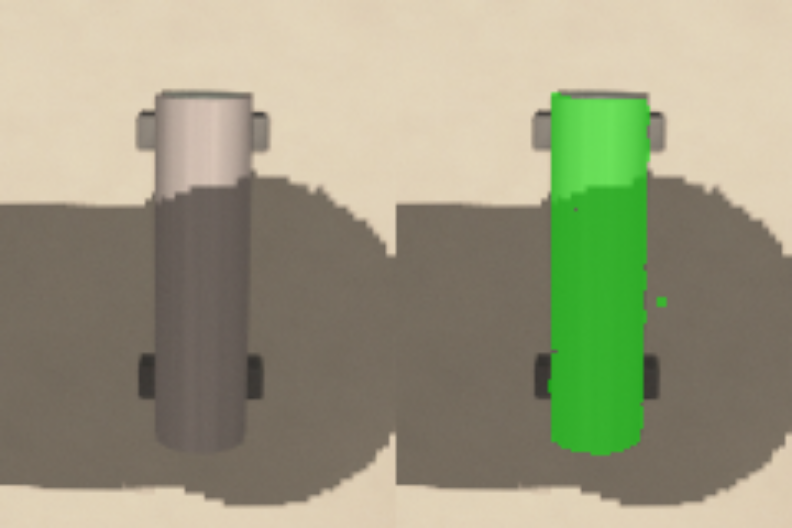

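The barrel is clean in view. After correcting the near end for height, its centre is about (596.4, -147.9) at about 1.3°, right below the tool. I'll descend and grip.

Emit:
apply_moves(
  targets="0 0 0.0006 0.04 0 0 0.5;0 0 0 0.04 0 0 0;0 0 0 0.03 0 0 0;0 0 0 0.02 0 0 0;0 0 0 0.015 0 0 0",
)

```text
clock: 8.3
ee_pos: [0.5957, -0.1484, 0.0889]
orientation: [-3.141, -0.032, 0.004]
wrist_force: [0.6, 0.2, 0.8]
gripper_width: 0.0852
gripper_force: 0.0
```

Emit:
apply_moves(
  targets="0 0 0 0.008 0 0 0;0 0 0 0.004 0 0 0;0 0 0 0 0 0 0;0 0 0 0 0 0 0;0 0 0 0 0 0 0",
)

```text
clock: 8.72
ee_pos: [0.5977, -0.1481, 0.0804]
orientation: [3.141, 0.03, 0.004]
wrist_force: [-0.7, -0.1, 0.2]
gripper_width: 0.0856
gripper_force: 0.0
```

Emit:
apply_moves(
  targets="0.9 0 0 0 0 0 0;0.9 0 0 0 0 0 0;0.9 0 0 0 0 0 0;0.9 0 0 0 0 0 0;0.9 0 0 0 0 0 0",
)

```text
clock: 9.13
ee_pos: [0.5969, -0.1479, 0.079]
orientation: [-3.141, -0.029, -0.0]
wrist_force: [-1.3, 4.0, -1.2]
gripper_width: 0.0257
gripper_force: 5.6
```

Emit:
apply_moves(
  targets="0.9 0 0 0 0 0 0;0.9 0 0 0 0 0 0;0.9 0 0 0 0 0 0",
)

```text
clock: 9.38
ee_pos: [0.5971, -0.148, 0.0792]
orientation: [3.141, 0.029, 0.001]
wrist_force: [-0.6, -0.0, 3.6]
gripper_width: 0.0244
gripper_force: 58.7
```

Gripped at 24.4 mm with 59 N. I'll lift and carry it above the V. The tool target is (454.0, -302.9) at 15.6°.

Emit:
apply_moves(
  targets="0.9 0 0 -0.01 0 0 0;0.9 0 0 -0.025 0 0 0;0.9 0 0 -0.04 0 0 0;0.9 0 0 -0.035 0 0 0;0.9 0 0 -0.01 0 0 0",
)

```text
clock: 9.8
ee_pos: [0.599, -0.1486, 0.2058]
orientation: [3.139, 0.03, 0.015]
wrist_force: [1.5, -0.8, 0.5]
gripper_width: 0.0238
gripper_force: 59.0
```

Emit:
apply_moves(
  targets="0.9 -0.0243 0.0254 0 0 0 0;0.9 -0.0243 0.0254 0 0 0 0;0.9 -0.0243 0.0254 0 0 0 0;0.9 -0.0243 0.0254 0 0 0 0;0.9 -0.0243 0.0254 0 0 0 0",
)

```text
clock: 10.22
ee_pos: [0.4762, -0.2778, 0.199]
orientation: [-3.141, -0.029, 0.0]
wrist_force: [-0.1, -0.0, -1.5]
gripper_width: 0.0243
gripper_force: 59.1
```

Emit:
apply_moves(
  targets="0.9 -0.0243 0.0254 0 0 0 0;0.9 0 0 0 0 0 -7.15;0.9 0 0 0 0 0 -7.15;0.9 0 0 0 0 0 -0.2;0.9 0 0 0 0 0 0",
)

```text
clock: 10.63
ee_pos: [0.4537, -0.3029, 0.1989]
orientation: [-3.113, -0.419, 0.0]
wrist_force: [0.4, -0.2, -1.1]
gripper_width: 0.0242
gripper_force: 59.1
```

```bash
cat > d.py <<'E'
from workcell import r
from h import *
s=r.read_state();h=2*np.arctan(s["orientation"][1]/s["orientation"][0]);print(s["clock"],s["ee_pos"],np.degrees(h),s["wrist_force"],s["gripper_width"],s["gripper_force"],"ori",s["orientation"])
d=np.array([.4540,-.3029])-s["ee_pos"][:2];print("tool xy",d@[np.cos(h),np.sin(h)],d@[np.sin(h),-np.cos(h)])
E
python3 d.py
```

```text
10.6333 [ 0.45371484 -0.30288462  0.19891312] 15.336711835239095 [ 0.43488337 -0.195985   -1.08925308] 0.02417589225362028 59.12565886974335 ori [-3.11312781e+00 -4.19160733e-01  1.84334253e-04]
tool xy 0.0002709385058162536 9.02547599967268e-05
```

Emit:
apply_moves(
  targets="0.9 0.0003 0 0.02 0 0 -0.3;0.9 0 0 0.02 0 0 0;0.9 0 0 0.015 0 0 0;0.9 0 0 0.008 0 0 0;0.9 0 0 0.003 0 0 0",
)

```text
clock: 11.05
ee_pos: [0.4538, -0.3022, 0.1315]
orientation: [-3.111, -0.43, 0.004]
wrist_force: [0.4, -0.2, -1.5]
gripper_width: 0.0242
gripper_force: 59.2
```

Emit:
apply_moves(
  targets="0.9 0 0 0 0 0 0;0.9 0 0 0 0 0 0;0.9 0 0 0 0 0 0",
)

```text
clock: 11.3
ee_pos: [0.4549, -0.3031, 0.134]
orientation: [3.111, 0.432, 0.003]
wrist_force: [0.1, -0.6, -0.6]
gripper_width: 0.024
gripper_force: 59.2
```

```bash
python3 d.py
python3 - <<'E'
from workcell import r
from h import *
im=r.grab_frame("wrist")[:,:,::-1].copy()
g=cv2.resize(im[190:390,170:390],None,fx=3,fy=3,interpolation=cv2.INTER_CUBIC)
g=cv2.LUT(g,np.array([min(255,int(255*(i/255)**.6)) for i in range(256)],np.uint8))
cv2.imwrite("pics/c5.png",g)
E
```

```text
11.3 [ 0.45486471 -0.30310955  0.13400495] 15.830961236746308 [ 0.12199107 -0.5722948  -0.62586415] 0.02402639306567335 59.16594207286835 ori [3.11052011e+00 4.32476972e-01 2.65724532e-03]
tool xy -0.0007747501622815643 -0.0004374963438616947
```

View pics/c5.png

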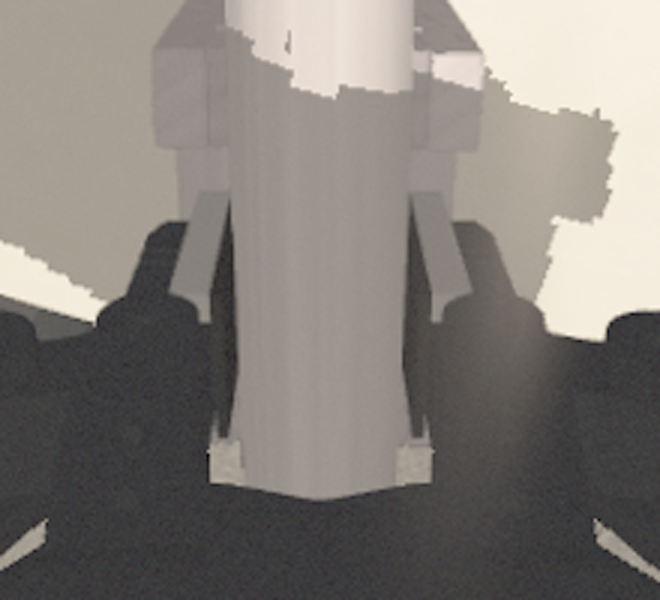

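The barrel is centred between the horns, with lens centre at column ~321 against horn centre ~318, and parallel to them. I'll lower gently.

Emit:
apply_moves(
  targets="0.9 -0.0004 -0.0002 0.002 0 0 0;0.9 0 0 0.001 0 0 0;0.9 0 0 0.001 0 0 0;0.9 0 0 0 0 0 0;0.9 0 0 0 0 0 0",
)

```text
clock: 11.77
ee_pos: [0.4537, -0.3028, 0.1288]
orientation: [-3.112, -0.433, 0.0]
wrist_force: [-0.1, -0.3, -1.0]
gripper_width: 0.0242
gripper_force: 59.2
```

Emit:
apply_moves(
  targets="0.9 0 0 0.001 0 0 0;0.9 0 0 0 0 0 0;0.9 0 0 0.001 0 0 0;0.9 0 0 0 0 0 0;0.9 0 0 0 0 0 0",
)

```text
clock: 12.18
ee_pos: [0.4537, -0.3028, 0.1268]
orientation: [-3.112, -0.433, 0.0]
wrist_force: [-0.6, 0.0, -2.2]
gripper_width: 0.0246
gripper_force: 59.1
```

Emit:
apply_moves(
  targets="0.9 0 0 0.0005 0 0 0;0.9 0 0 0 0 0 0;0.9 0 0 0.0005 0 0 0;0.9 0 0 0 0 0 0;0.9 0 0 0 0 0 0",
)

```text
clock: 12.6
ee_pos: [0.4539, -0.3029, 0.1264]
orientation: [3.111, 0.433, 0.001]
wrist_force: [-2.3, 2.3, 4.7]
gripper_width: 0.0241
gripper_force: 59.7
```

Emit:
apply_moves(
  targets="0.9 0 0 0.0005 0 0 0;0.9 0 0 0 0 0 0;0.9 0 0 0 0 0 0",
)

```text
clock: 12.85
ee_pos: [0.4539, -0.3029, 0.1264]
orientation: [3.111, 0.433, 0.001]
wrist_force: [-2.2, 1.7, 8.8]
gripper_width: 0.0241
gripper_force: 60.2
```

Emit:
apply_moves(
  targets="0.9 0 -0.0002 0.0004 0 0 0;0.9 0 0 0 0 0 0;0.9 0 0 0 0 0 0;0.9 0 0 0 0 0 0;0.9 0 0 0 0 0 0",
)

```text
clock: 13.27
ee_pos: [0.4539, -0.3029, 0.1263]
orientation: [3.11, 0.433, 0.001]
wrist_force: [-3.0, 2.4, 9.6]
gripper_width: 0.0241
gripper_force: 60.4
```

Emit:
apply_moves(
  targets="0.9 0 0 0 0 0 0;0.9 0 0 0 0 0 0;0.9 0 0 0 0 0 0;0.9 0 0 0 0 0 0;0.9 0 0 0 0 0 0",
)

```text
clock: 13.68
ee_pos: [0.4539, -0.3029, 0.1263]
orientation: [3.11, 0.433, 0.001]
wrist_force: [-3.3, 2.4, 10.0]
gripper_width: 0.0239
gripper_force: 60.4
```

```bash
python3 d.py
python3 - <<'E'
from workcell import r
from h import *
im=r.grab_frame("wrist")[:,:,::-1].copy();w=r.grab_frame("side")[:,:,::-1]
g=cv2.resize(im[190:390,170:390],(500,455),interpolation=cv2.INTER_CUBIC)
s=cv2.resize(w[180:310,140:225+0],(297,455),interpolation=cv2.INTER_CUBIC)
s=cv2.resize(w[190:290,180:260],(300,455),interpolation=cv2.INTER_CUBIC)
cv2.imwrite("pics/c6.png",np.hstack([g,s]));print(r.read_state()["wrist_force"])
E
```

```text
13.6833 [ 0.45391277 -0.30289091  0.12633261] 15.864925576106968 [-3.264723    2.38476014 10.04985184] 0.023947712681715153 60.41865885257721 ori [3.11033810e+00 4.33391414e-01 1.46061424e-03]
tool xy 8.142142661867106e-05 3.258490895488896e-05
[-3.51697655  3.05665623 10.46305338]
```

View pics/c6.png

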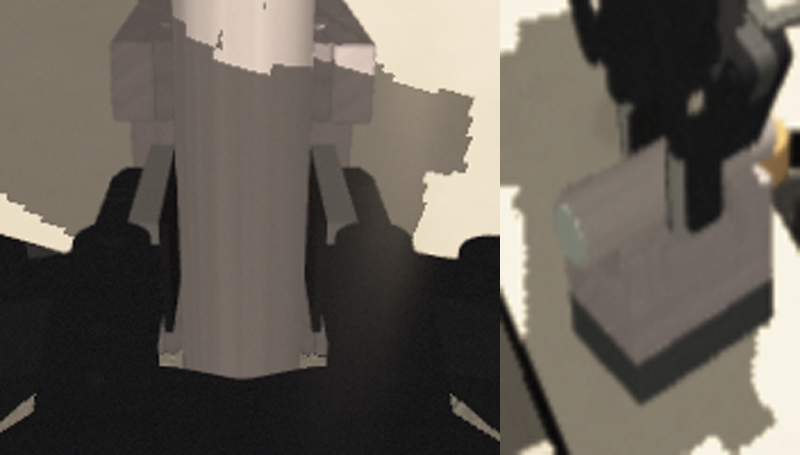

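The barrel lies parallel and centred in both horns, and the block is flush on the riser. Press is about 11.5 N, with the lens weight allowed for, and the lateral force leaves well over 2 N on each side. Handing in.

```bash
python3 -c "
from workcell import r
print(r.read_state()['wrist_force']);print(r.sign_off())"
```

```text
[-3.51697655  3.05665623 10.46305338]
the job is handed in; nothing more can be done
None
```

I handed the job in at about 14 s on the robot's clock: the V-block is released flush on the riser, and the barrel is still gripped (about 60 N), centred in the V and pressed down with about 11.5 N; the hand-in call returned no verdict.

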